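# Put the square jar back and hold the carousel with it at the front

## Task

Set the square cream jar (do not drop it) back upright in its own square pocket on the make-up carousel, all the way down, and turn the carousel gently until that jar stands straight at the front: directly between the centre knob and the dresser edge on the far side from the robot, where I sit. Finish gripping that knob firmly with the carousel still, so that I can unscrew the jar one-handed; do not let go. Leave the toner bottle and nail file where they are and the other jar and lipsticks standing in the carousel.

Things in the scene. Friction and masses are not known exactly. Their poses are not given: they have to be found in the camera images.
- square_jar: The cream jar to return, the only square one: amber glass body 46 x 46 mm, 38 mm high, with a round black screw lid (39 mm diameter, 14 mm high, shut tight); 52 mm high in all, 100 to 210 g. Starts upright on the dresser, on the robot's right of the carousel. Origin: centre of its underside; x and y square to its flat sides (a quarter turn makes no difference).
- carousel_base: Fixed foot of the make-up carousel, a grey disc 190 mm in diameter. Origin: on the carousel's upright axis, at dresser height. Axes as the world's: +x is the front (dresser edge away from the robot). On the tray, counter-clockwise from the square pocket, a quarter turn apart: round pocket with the round jar, block with three lipsticks, empty round pocket (too small for the square jar).
- turntable: Turning tray of the carousel: white, 276 mm in diameter, floor 20 mm and rim 30 mm above the dresser. Origin: on the axis, 14 mm above the dresser; its x axis points to the square pocket, so its yaw is 0 when the pocket is straight at the front, 1.57 when at the +y side. Turns either way (two full turns and more), light damped friction (about 0.05 to 0.1 N m), stays where left.
- square_pocket (a point): The square jar's own pocket, the only square one: 52 x 52 mm inside, walls 10 mm high and 3 mm thick, the jar has 3 mm of play each side. Point: centre of its floor, 20 mm above the dresser, 92 mm from the carousel's axis. x points radially outward, y along the tangent, z up; the walls are parallel to x and y.
- knob: Round steel knob on a stem on the carousel's axis, rigid with the tray: 34 mm in diameter, 28 mm high, underside 110 mm and top 138 mm above the dresser (lipstick tops: 98 mm); stem 18 mm in diameter. Origin: on the axis at the knob's underside; it turns with the tray. Gripped across its diameter it turns the tray without slipping.
- round_jar: Bystander: round amber jar with black lid, 47 mm in diameter, 52 mm high, standing loose in a round pocket of the carousel; rides round with it. Origin: centre of its underside.
- toner: Bystander: closed glass toner bottle, 48 mm in diameter, 150 mm high, standing on the dresser to the left of the carousel. Origin: centre of its underside.
- nail_file: Bystander: aluminium nail file lying flat on the dresser to the left of the carousel, 150 x 18 mm and 4 to 6 mm thick. Origin: centre of its underside; x along its length.
- lipstick_a: Bystander: black lipstick tube, 19 mm in diameter, 74 mm high, standing loose in the first hole of the lipstick block on the carousel; rides round with it. Origin: centre of its underside.
- lipstick_b: Bystander: black lipstick tube, 19 mm in diameter, 74 mm high, standing loose in the middle hole of the lipstick block on the carousel; rides round with it. Origin: centre of its underside.
- lipstick_c: Bystander: black lipstick tube, 19 mm in diameter, 74 mm high, standing loose in the last hole of the lipstick block on the carousel; rides round with it. Origin: centre of its underside.
Things that resemble listed ones, but are neither listed nor needed, are in the scene too. What is shaped like the square_jar but pink or yellow is not meant.

How it is judged:
On the way, in this order (a step that is already met when the one before it is completed fails the run):
1. the square jar stands fully down in the square pocket and is let go (horizontal distance between square_jar and square_pocket below 0.006 m and z of square_jar in the frame of square_pocket below 0.004 m and angle between square_jar's own z axis and vertical below 0.1 rad and contact force between the fingers and square_jar below 0.3 N), for 0.3 s.
2. the carousel is gripped by its knob with the jar at the front (x of square_pocket in the frame of carousel_base above 0 m and y of square_pocket in the frame of carousel_base between -0.015 and 0.015 m and contact force between the fingers and knob above 8 N), for 0.2 s.
At the end, for the whole second after the job is handed in: Square jar upright on its pocket floor (6 mm off centre, 4 mm up, 0.1 rad at most), fingers off it; pocket at the front, within 15 mm sideways of the line from the axis to the front edge; knob gripped with over 8 N, turntable still (0.05 rad/s); other jar and lipsticks stand in place (all of step 1 and all of step 2 and angular speed of turntable below 0.05 rad/s and horizontal distance between each of round_jar, lipstick_a, lipstick_b, lipstick_c and carousel_base below 0.13 m and angle between each of round_jar, lipstick_a, lipstick_b, lipstick_c's own z axis and vertical below 0.3 rad); the arm keeps its last pose, push and grip.
It fails at once if the square jar is tipped over (angle between square_jar's own z axis and vertical above 0.6 rad).
It fails at once if the square jar is dropped: let go with its underside more than 25 mm above the pocket's floor (z of square_jar in the frame of square_pocket above 0.025 m and contact force between the fingers and square_jar below 0.05 N).
It fails at once if the round jar or a lipstick is knocked over or lifted off (angle between any of round_jar, lipstick_a, lipstick_b, lipstick_c's own z axis and vertical above 0.5 rad or height (world z) of any of round_jar, lipstick_a, lipstick_b, lipstick_c above 0.06 m).
It fails at once if the toner bottle or the nail file is shifted by more than 20 mm, or the bottle tipped (distance of any of toner, nail_file from where it was at the start of the episode above 0.02 m or angle between toner's own z axis and vertical above 0.4 rad).
It fails at once if the carousel is spun: the round jar riding on it goes faster than 0.3 m/s (over 3 rad/s) (linear speed of round_jar above 0.3 m/s).
It also fails if it takes over 48 s, if anything falls off the work surface, if the arm or the gripper's body presses on something with over 40 N, if the wrist force passes 120 N, or if a joint passes its speed limit or range.

## Robot

A 6-joint arm with a two-finger parallel gripper is mounted at the origin on the work surface. World frame = base frame: x ahead of the robot, y to its left, z up, the work surface at z = 0. Lengths are in m, angles in rad, forces in N, time in s.
With the tool pointing down it reaches from about 0.3 to 0.875 m from the base axis. Payload 6.4 kg.
Tool frame: the origin (TCP) lies at the very end of the fingers, on their centre line; the grasp point (between the pads) lies 19 mm behind it; z points along the fingers, y is the line along which they close (so a half turn about z gives the same grasp; the last joint's range is limited). The gripper opens to 85 mm and grips with 20 to 120 N. Pads are 22 mm wide; open, the fingers measure 114 mm over their backs; the gripper's body (76 mm by 85 mm) begins 54 mm behind the grasp point. The pads swing forward as they close: fully open they stand 13 mm farther back than shut.
Start: joints at [1.02, 0.181, 1.607, -0, 1.354, -0.206], TCP at [0.194, 0.541, 0.231] pointing down, gripper open.
Joint ranges: [-2.99, 2.99], [-0.89, 2.07], [0.3, 2.58], [-1.14, 4.28], [0, 2.63], [-3.12, 3.12]. Speed limits (rad/s): [2.57, 2.57, 3.01, 3.14, 3.14, 3.14].

## Interface

Orientations are given as a unit quaternion [w, x, y, z].
In Python, from bench import ctrl gives the robot as it stands.
- The arm moves only by the tool jog_arm, never from a script. Its argument "series" is a list that holds one entry, the list of rows, each a list of 7 numbers: the shift along the tool's x, y, z in mm, then the turn, a rotation vector about the tool's x, y, z in rad, then the finger opening in mm, from 0 to 85.4. In form: [[[tx, ty, tz, rx, ry, rz, gripper], ...]]. A call has exactly 10 rows; each row shifts and turns the commanded pose from where the row before left it, along the tool's axes as they then stand; what a row does not reach is not made up. A row lasts 1/10 s, in which the tool goes at most 50 mm and 8.59 degrees, less where a joint would pass 70% of its speed; a pose out of reach is approached as far as the arm can. A call with a gripper value outside its range is refused whole. The fingers move at their own pace and stop on an object; the grip force is fixed at half the most. Time passes only in rows, so rows that do not move let the fingers close, or fill a call up. It gives the time, the measured TCP pose, the force, the opening and the grip force at its end, in the units of the state.
- ctrl.get_obs(): the state, without advancing time (a new reading comes with each control period).
- ctrl.camera(name): name is "scene" or "top" or "wrist"; returns a dict with "frame" (420x560x3 uint8, blue, green, red), "z_map" (420x560 float32, m along the optical axis (not along the pixel's ray), 0 where there is no reading), "fx", "fy", "cx", "cy" (pixels), "xyz" and "rotation" of the camera in the world. Camera axes: x right, y down, z forward; pixel columns grow to the right and rows downward; lengths in m; the calibration is good to about 2 mm. A picture is of the moment at which its call begins.
- ctrl.hand_in(): hands the job in; it is judged then, once.
The state is a dict: "time_s": time; "q": joint angles; "dq": joint speeds; "joint_efforts": joint torques, N m; "eef_pos": TCP position; "eef_rot": TCP orientation; "wrist_force": force on the tool from outside, world axes, zero at the start; "torque": the same for the moment, N m; "opening": opening from 0.0 (shut) to 1.0 (fully open); "grasp_force": force on a finger pad.
Only numpy, scipy, OpenCV 4.12 (cv2) and the standard library are available. Lean on these libraries where they do the work, as an engineer would, in place of code of your own. Each camera call takes 0.05 s, during which the arm holds its last target. There are 200 camera calls.

## Working session

There is one attempt and no reset: what is moved stays moved. The work goes in short steps, Python scripts to look and compute and a tool call to move; the robot and the scene stay as the last step left them, time stands still between calls to the robot, and variables do not carry over. Pictures are saved under pics/ and viewed, at most 10 in all, crops included, and the job is handed in when it is done.

Besides the shell and the picture viewer there is one more tool, called after ">>>" as a command line: name --argument value ..., lists and objects as JSON in quotes. jog_arm: Moves the arm, as the interface text tells. Its arguments: {"type":"object","properties":{"series":{"type":"array"}},"required":["series"]}

```bash
mkdir -p pics; cat > h.py <<'E'
import numpy as np, cv2
from bench import ctrl
def shot(n):
    c=ctrl.camera(n); np.savez(f'{n}.npz',**c); return c
def world(c):
    h,w=c['z_map'].shape; u,v=np.meshgrid(np.arange(w),np.arange(h)); z=c['z_map']
    P=np.stack([(u-c['cx'])/c['fx']*z,(v-c['cy'])/c['fy']*z,z],-1)
    return P@np.array(R(c)).T+np.array(c['xyz'])
def R(c):
    r=np.array(c['rotation'])
    if r.shape==(3,3): return r
    from scipy.spatial.transform import Rotation as Ro
    return Ro.from_quat(r[[1,2,3,0]]).as_matrix()
E
python3 - <<'E'
from h import *
o=ctrl.get_obs(); print({k:np.round(v,3) for k,v in o.items()})
a=shot('top');b=shot('scene')
for c in(a,b): print(c['xyz'],c['rotation'],c['fx'],c['fy'],c['cx'],c['cy'])
cv2.imwrite('pics/top.png',a['frame']);cv2.imwrite('pics/scene.png',b['frame'])
E
```

```text
{'time_s': np.float64(0.0), 'q': array([ 1.02 ,  0.182,  1.608, -0.   ,  1.354, -0.206]), 'dq': array([-0.002, -0.001,  0.002,  0.002, -0.001, -0.002]), 'joint_efforts': array([-1.0000e-03, -4.4485e+01, -3.5135e+01, -0.0000e+00,  9.0000e-03,
        0.0000e+00]), 'eef_pos': array([0.194, 0.541, 0.23 ]), 'eef_rot': array([-0.   ,  0.172,  0.985, -0.001]), 'wrist_force': array([0.185, 0.196, 0.595]), 'torque': array([-0.082, -0.004,  0.066]), 'grasp_force': np.float64(0.0), 'opening': np.float64(0.997)}
[ 0.34232064 -0.02830603  1.16514256] [ 0.05896783 -0.70002104  0.7086442  -0.06570181] 420.05296476872445 420.05296476872445 278.767323642126 212.3166542239603
[ 1.31726121 -0.41365961  0.83272633] [-0.35805206  0.77205103  0.47538186 -0.22304264] 487.5115624027031 487.5115624027031 272.3942183802419 214.5126884560511
```

View pics/top.png

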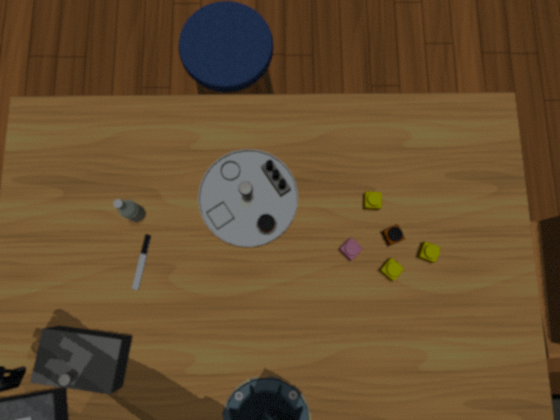

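View pics/scene.png

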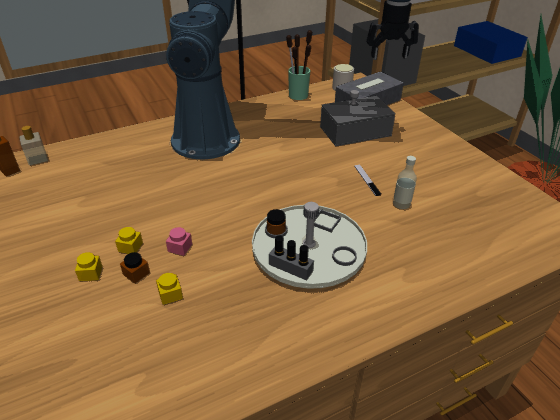

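The top view shows the amber jar with its black lid at (393,234), pink and yellow decoys around it, the carousel at (248,197), its square pocket at (220,215), the round jar at (267,223) and the lipsticks at (277,177).

```bash
python3 - <<'E'
from h import *
for n in('top','scene'):
    c=dict(np.load(n+'.npz')); W=world(c); f=c['frame'].astype(int); B,G,Rr=f[...,0],f[...,1],f[...,2]
    hsv=cv2.cvtColor(c['frame'],cv2.COLOR_BGR2HSV).astype(int)
    X,Y,Z=W[...,0],W[...,1],W[...,2]
    print(n,'table z',np.median(Z[(abs(X-.5)<.05)&(abs(Y+.1)<.05)]))
    if n=='top': 
        # cylinder fits: tray top
        t=(Z>.016)&(Z<.034)&(hsv[...,1]<60)&(X>.35)&(X<.75)&(Y<.25)&(Y>-.15)
        p=W[t][:,:2].astype(np.float32); (cx,cy),r=cv2.minEnclosingCircle(p); print('tray',cx,cy,r)
    k=(Z>.130)&(Z<.15)&(X>.42)&(X<.65)&(Y<.15)&(Y>-.05); print('knob',W[k].mean(0),k.sum(), cv2.minEnclosingCircle(W[k][:,:2].astype(np.float32)))
    # jar
    reg=(X>.4)&(X<.65)&(Y<-.22)&(Y>-.4) 
    lid=reg&(Z>.046)&(Z<.058)&(f.max(-1)<60); 
    print('lid',W[lid].mean(0),lid.sum(),cv2.minEnclosingCircle(W[lid][:,:2].astype(np.float32)))
    am=reg&(Z>.008)&(Z<.06)&((f.max(-1)<60)|((hsv[...,0]<14)&(hsv[...,2]<150)))&~((hsv[...,0]>=18)&(hsv[...,1]>120)&(hsv[...,2]>90))
    n_,L,st,cc=cv2.connectedComponentsWithStats(am.astype(np.uint8)); i=1+st[1:,4].argmax()
    m=(L==i); top=m&(Z>.033)&(Z<.044)
    print('body',st[i],cv2.minAreaRect(W[top][:,:2].astype(np.float32)),top.sum(), cv2.minAreaRect(W[m][:,:2].astype(np.float32)))
    for nm,q in(('yel',(hsv[...,0]>20)&(hsv[...,0]<35)&(hsv[...,1]>200)),('pink',(hsv[...,0]>150)&(hsv[...,1]>60))):
        n_,L,st,cc=cv2.connectedComponentsWithStats((q&(Z>.01)&(Z<.07)).astype(np.uint8))
        for j in range(1,n_):
            if st[j,4]>60: print(nm,np.round(W[(L==j)&(Z>.046)].mean(0),3),st[j,4])
c=dict(np.load('top.npz')); cv2.imwrite('pics/tz.png',cv2.resize(c['frame'][140:255,190:305],None,fx=5,fy=5,interpolation=cv2.INTER_CUBIC))
E
```

```text
top table z 0.0006455223316446101
tray 0.590069591999054 0.04523785784840584 0.13822698593139648
knob [0.58887104 0.04496197 0.1375438 ] 143 ((0.5899785161018372, 0.04616352543234825), 0.018033409491181374)
lid [ 0.47922439 -0.34916135  0.05227418] 158 ((0.47971487045288086, -0.35010188817977905), 0.01904100552201271)
body [388 226  15  16 168] ((0.47845879197120667, -0.3487672209739685), (0.03871506452560425, 0.029629679396748543), 28.070125579833984) 7 ((0.4788883328437805, -0.348958820104599), (0.038292672485113144, 0.035576075315475464), 25.492525100708008)
yel [ 0.576 -0.299  0.052] 313
yel [ 0.431 -0.444  0.052] 342
yel [ 0.386 -0.34   0.052] 329
pink [ 0.442 -0.233  0.052] 279
scene table z 0.0012485105380444783
knob [0.5946702  0.04328447 0.13729139] 148 ((0.5923434495925903, 0.04405410960316658), 0.017933489754796028)
lid [ 0.48376209 -0.35078518  0.0523206 ] 196 ((0.48143595457077026, -0.3511687219142914), 0.021218612790107727)
body [121 252  28  31 522] ((0.48377692699432373, -0.3507854640483856), (0.043616630136966705, 0.04471061751246452), 23.067689895629883) 119 ((0.46515345573425293, -0.3552006781101227), (0.08821036666631699, 0.04928133636713028), 14.365001678466797)
yel [ 0.392 -0.341  0.052] 508
yel [ 0.436 -0.445  0.052] 569
yel [ 0.58  -0.3    0.052] 560
pink [ 0.447 -0.233  0.052] 489
```

View pics/tz.png

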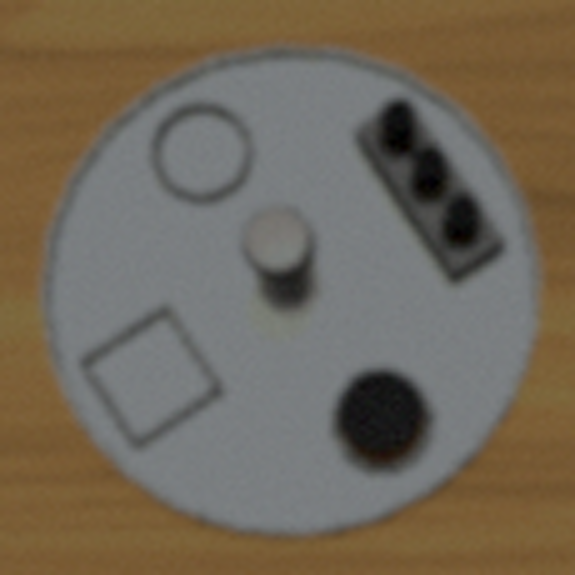

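The crop shows the square pocket centred near (150,377), the knob top at (279,240), the round jar at (380,420) and the lipstick block at (430,190). The next step is to measure the pocket and plan a hover over the carousel for a wrist view.

```bash
cat >> h.py <<'E'
def ray(c,uv,z):
    uv=np.atleast_2d(uv).astype(float); d=np.c_[(uv[:,0]-c['cx'])/c['fx'],(uv[:,1]-c['cy'])/c['fy'],np.ones(len(uv))]@R(c).T
    o=np.array(c['xyz']); return (o+d*((z-o[2])/d[:,2])[:,None])[:,:2]
E
python3 - <<'E'
from h import *
c=dict(np.load('top.npz'))
g=cv2.cvtColor(c['frame'],cv2.COLOR_BGR2GRAY)
s=cv2.resize(g[200:235,200:240],None,fx=8,fy=8,interpolation=cv2.INTER_CUBIC)
m=(s<cv2.GaussianBlur(s,(0,0),30).astype(int)-8).astype(np.uint8)
n,L,st,cc=cv2.connectedComponentsWithStats(m); i=1+st[1:,4].argmax(); print(st[i])
pts=np.argwhere(L==i)[:,::-1].astype(np.float32); bx=cv2.boxPoints(cv2.minAreaRect(pts))
uv=(bx+.5)/8-.5+[200,200]
P=ray(c,uv,.03); print(np.round(P,4),P.mean(0)); ax=np.array([.5905,.045]); v=P.mean(0)-ax; print(np.hypot(*v),np.arctan2(v[1],v[0]))
for e in(P[1]-P[0],P[2]-P[1]): print(np.hypot(*e),np.degrees(np.arctan2(e[1],e[0])))
E
```

```text
[   48    10   232   230 11059]
[[0.549  0.1634]
 [0.5827 0.1122]
 [0.5297 0.0782]
 [0.4966 0.1293]] [0.53950262 0.12078348]
0.0913447796212697 2.1631261905077563
0.06136291767423298 -56.67079307586449
0.0628948472452172 -147.3500280238103
```

>>> jog_arm --series '[[[0, 0, -20, 0, 0, 0, 85], [0, -45, 0, 0, 0, 0, 85], [0, -45, 0, 0, 0, 0, 85], [0, -45, 0, 0, 0, 0, 85], [0, -45, 0, 0, 0, 0, 85], [0, -45, 0, 0, 0, 0, 85], [0, -45, 0, 0, 0, 0, 85], [0, -45, 0, 0, 0, 0, 85], [0, -45, 0, 0, 0, 0, 85], [0, 0, 0, 0, 0, 0, 85]]]'

```text
time_s: 1.1
eef_pos: [0.0721, 0.2014, 0.2488]
eef_rot: [-0.002, 0.173, 0.985, -0.003]
wrist_force: [1.5, 0.5, -0.1]
opening: 0.996
grasp_force: 0.0
```

>>> jog_arm --series '[[[-40, 4, -10, 0, 0, 0, 85], [-40, 4, -10, 0, 0, 0, 85], [-40, 4, -10, 0, 0, 0, 85], [-40, 4, -10, 0, 0, 0, 85], [-40, 4, -10, 0, 0, 0, 85], [-40, 4, -5, 0, 0, 0, 85], [-40, 4, 0, 0, 0, 0, 85], [-40, 4, 0, 0, 0, 0, 85], [-40, 4, 0, 0, 0, 0, 85], [-30, 0, 0, 0, 0, 0, 85]]]'

```text
time_s: 2.1
eef_pos: [0.4552, 0.1057, 0.306]
eef_rot: [0.0, 0.172, 0.985, 0.0]
wrist_force: [-0.7, -0.1, -1.0]
opening: 0.997
grasp_force: 0.0
```

```bash
python3 - <<'E'
from h import *
o=ctrl.get_obs(); print(o['eef_pos'],o['eef_rot'],o['q'])
c=shot('wrist'); print(c['xyz'],c['fx'],c['cx'],c['cy'],R(c)); cv2.imwrite('pics/w1.png',c['frame'])
E
```

```text
[0.45515101 0.10574421 0.30596425] [2.59145046e-04 1.71772048e-01 9.85136679e-01 1.43615836e-04] [-2.67198768e-02 -1.25352657e-01  1.77013569e+00  2.09406329e-04
  1.49625508e+00 -1.25227538e+00]
[0.38692532 0.12996    0.44894306] 311.23162181654584 279.91552362840906 209.48564614797604 [[ 3.38463004e-01  9.00889092e-01  2.71738181e-01]
 [ 9.40979668e-01 -3.24117535e-01 -9.74940396e-02]
 [ 2.43792693e-04  2.88698229e-01 -9.57420113e-01]]
```

View pics/w1.png

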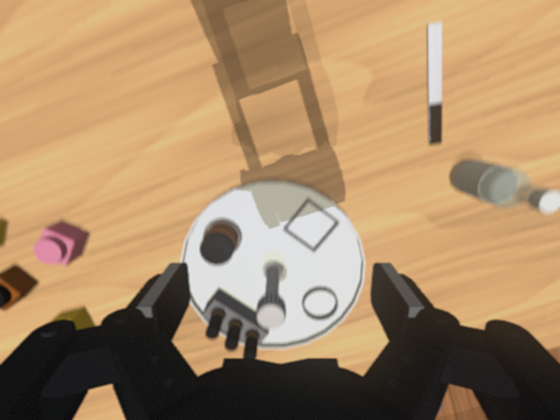

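The wrist view shows the pocket at (312,224), the round jar at (218,240) and the knob at (271,313). I'll measure from it.

```bash
python3 - <<'E'
from h import *
c=dict(np.load('wrist.npz')); W=world(c); X,Y,Z=[W[...,i] for i in range(3)]
print('table',np.median(Z[60:150,350:420]))
k=(Z>.132)&(Z<.145)&(abs(X-.59)<.03)&(abs(Y-.045)<.03); print('knob',cv2.minEnclosingCircle(W[k][:,:2].astype(np.float32)),W[k].mean(0),k.sum())
g=cv2.cvtColor(c['frame'],cv2.COLOR_BGR2GRAY); u0,v0=278,190
s=cv2.resize(g[v0:258,u0:348],None,fx=8,fy=8,interpolation=cv2.INTER_CUBIC)
m=(s<cv2.GaussianBlur(s,(0,0),40).astype(int)-18).astype(np.uint8)
n,L,st,cc=cv2.connectedComponentsWithStats(m); i=1+st[1:,4].argmax(); print(st[i])
cn=max(cv2.findContours((L==i).astype(np.uint8),0,2)[0],key=cv2.contourArea)
q=cv2.approxPolyDP(cv2.convexHull(cn),20,True)[:,0]; print(len(q))
uv=(q+.5)/8-.5+[u0,v0]
P=ray(c,uv,.03); print(np.round(P,4),P.mean(0))
for a,b in zip(P,np.roll(P,-1,0)): e=b-a; print(np.hypot(*e),np.degrees(np.arctan2(e[1],e[0])))
t=(Z>.024)&(Z<.036)&(np.hypot(X-.59,Y-.045)<.16); 
# tray outer silhouette, white mask
hsv=cv2.cvtColor(c['frame'],cv2.COLOR_BGR2HSV)
p=W[t&(hsv[...,1]<50)][:,:2]; 
r=np.hypot(*(p-[.5905,.045]).T); p=p[(r>.132)]
A=np.c_[2*p,np.ones(len(p))]; x=np.linalg.lstsq(A,(p**2).sum(1),rcond=None)[0]; print('rim fit',x[:2],np.sqrt(x[2]+x[0]**2+x[1]**2),len(p))
cv2.imwrite('pics/m.png',m*255)
E
```

```text
table 0.0004265535114666985
knob ((0.5916193723678589, 0.044162604957818985), 0.017850488424301147) [0.58934964 0.04513341 0.13771103] 636
[   44    65   445   432 33630]
4
[[0.5026 0.1289]
 [0.5526 0.1592]
 [0.5832 0.1121]
 [0.5351 0.0816]] [0.54337697 0.12045362]
0.05845689516092103 31.237192970660754
0.056236971965624834 -57.01540693606821
0.05695520200503734 -147.60476458687268
0.05745266523103406 124.45824323120759
rim fit [0.59172654 0.0439201 ] 0.13519147965876183 1205
```

>>> jog_arm --series '[[[-18, -42, 3, 0, 0, 0, 85], [-18, -42, 3, 0, 0, 0, 85], [-18, -42, 3, 0, 0, 0, 85], [-18, -42, 3, 0, 0, 0, 85], [-18, -42, 3, 0, 0, 0, 85], [-18, -42, 3, 0, 0, 0, 85], [-18, -42, 3, 0, 0, 0, 85], [-18, -42, 3, 0, 0, 0, 85], [-18, -42, 3, 0, 0, 0, 85], [-17, -42, 3, 0, 0, 0, 85]]]'

```text
time_s: 3.15
eef_pos: [0.4796, -0.3515, 0.2761]
eef_rot: [0.0, 0.172, 0.985, -0.0]
wrist_force: [-0.1, -0.3, 0.4]
opening: 0.996
grasp_force: 0.0
```

>>> jog_arm --series '[[[0, 0, 6, 0, 0, 0.1, 85], [0, 0, 6, 0, 0, 0.1, 85], [0, 0, 6, 0, 0, 0.1, 85], [0, 0, 6, 0, 0, 0.1, 85], [0, 0, 6, 0, 0, 0.1, 85], [0, 0, 6, 0, 0, 0.1, 85], [0, 0, 6, 0, 0, 0.1, 85], [0, 0, 6, 0, 0, 0.09, 85], [0, 0, 0, 0, 0, 0, 85], [0, 0, 0, 0, 0, 0, 85]]]'

```text
time_s: 4.15
eef_pos: [0.4794, -0.3495, 0.2283]
eef_rot: [-0.0, 0.536, 0.844, 0.0]
wrist_force: [0.2, -0.8, -0.3]
opening: 0.995
grasp_force: 0.0
```

```bash
python3 - <<'E'
from h import *
o=ctrl.get_obs(); print(o['eef_pos'],o['eef_rot'],o['q'])
c=shot('wrist'); cv2.imwrite('pics/w2.png',c['frame'])
E
```

```text
[ 0.47944815 -0.3494951   0.22830912] [-5.41456338e-05  5.36302998e-01  8.44025527e-01  3.77377664e-05] [-8.29793925e-01  2.23660515e-01  1.56250225e+00  4.56888336e-05
  1.35555411e+00 -1.26849845e+00]
```

View pics/w2.png

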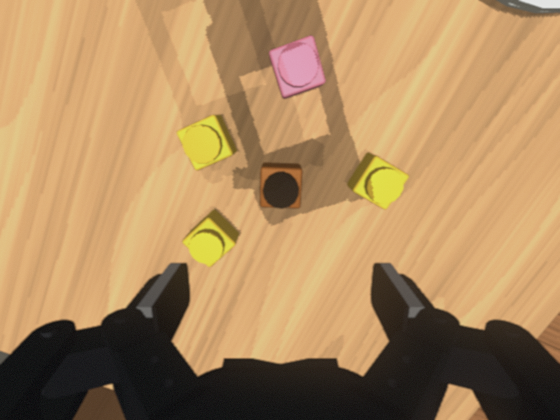

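The amber jar is at (281,187), nearly square to the tool, and the decoys are clear of the finger line. Now a fine measurement.

```bash
python3 - <<'E'
from h import *
c=dict(np.load('wrist.npz')); W=world(c); Z=W[...,2]; f=c['frame'].astype(int)
hsv=cv2.cvtColor(c['frame'],cv2.COLOR_BGR2HSV)
win=np.zeros(Z.shape,bool); win[155:220,250:312]=1
lid=win&(Z>.047)&(Z<.057)&(f.max(-1)<70); print('lid',cv2.minEnclosingCircle(W[lid][:,:2].astype(np.float32)),W[lid].mean(0),lid.sum())
b=win&(Z>.030)&(Z<.058); b2=b&(Z<.044); print(b.sum(),b2.sum())
for m in(b2,b):
    p=W[m][:,:2].astype(np.float32); print(cv2.minAreaRect(p))
# top edge of shoulder in pixels, rays at z=.038
cn=max(cv2.findContours(b.astype(np.uint8),0,2)[0],key=cv2.contourArea)[:,0]
q=cv2.minAreaRect(ray(c,cn,.038).astype(np.float32)); print(q)
E
```

```text
lid ((0.48118478059768677, -0.3513072431087494), 0.01862015388906002) [ 0.48141997 -0.35056339  0.05236358] 925
1717 672
((0.48131561279296875, -0.3519827723503113), (0.04602586850523949, 0.04637819156050682), 22.95319938659668)
((0.48131561279296875, -0.3519827723503113), (0.04602586850523949, 0.04637819156050682), 22.95319938659668)
((0.4811011552810669, -0.35154855251312256), (0.04560423642396927, 0.04728901758790016), 23.12640380859375)
```

>>> jog_arm --series '[[[-2, 1, 10, 0, 0, 0.037, 85], [0, 0, 35, 0, 0, 0, 85], [0, 0, 35, 0, 0, 0, 85], [0, 0, 35, 0, 0, 0, 85], [0, 0, 35, 0, 0, 0, 85], [0, 0, 30, 0, 0, 0, 85], [0, 0, 20, 0, 0, 0, 85], [0, 0, 10, 0, 0, 0, 85], [0, 0, 6, 0, 0, 0, 75], [0, 0, 0, 0, 0, 0, 60]]]'

```text
time_s: 5.2
eef_pos: [0.4811, -0.3513, 0.0126]
eef_rot: [0.0, 0.553, 0.833, -0.0]
wrist_force: [-0.1, 0.0, -0.2]
opening: 0.727
grasp_force: 0.0
```

>>> jog_arm --series '[[[0, 0, 0, 0, 0, 0, 50], [0, 0, 0, 0, 0, 0, 48], [0, 0, 0, 0, 0, 0, 44], [0, 0, 0, 0, 0, 0, 40], [0, 0, 0, 0, 0, 0, 35], [0, 0, 0, 0, 0, 0, 30], [0, 0, 0, 0, 0, 0, 30], [0, 0, 0, 0, 0, 0, 30], [0, 0, 0, 0, 0, 0, 30], [0, 0, 0, 0, 0, 0, 30]]]'

```text
time_s: 6.2
eef_pos: [0.4817, -0.352, 0.0141]
eef_rot: [0.001, 0.553, 0.833, -0.0]
wrist_force: [0.3, 1.3, 6.6]
opening: 0.519
grasp_force: 60.9
```

```bash
python3 - <<'E'
from h import *
o=ctrl.get_obs(); print({k:np.round(v,3) for k,v in o.items()})
E
```

```text
{'time_s': np.float64(6.2), 'q': array([-0.83 ,  0.502,  1.678,  0.   ,  0.959, -1.229]), 'dq': array([ 0.   , -0.001, -0.001,  0.   ,  0.001,  0.   ]), 'joint_efforts': array([-1.4200e-01, -4.8524e+01, -2.5271e+01, -1.1000e-02, -2.8100e-01,
        6.0000e-03]), 'eef_pos': array([ 0.482, -0.352,  0.014]), 'eef_rot': array([ 0.001,  0.553,  0.833, -0.   ]), 'wrist_force': array([0.251, 1.337, 6.585]), 'torque': array([0.166, 0.11 , 0.011]), 'grasp_force': np.float64(60.872), 'opening': np.float64(0.519)}
```

>>> jog_arm --series '[[[0, 0, -10, 0, 0, 0, 30], [0, 0, -25, 0, 0, 0, 30], [0, 0, -40, 0, 0, 0, 30], [0, 0, -40, 0, 0, 0, 30], [0, 0, -40, 0, 0, 0, 30], [0, 0, -30, 0, 0, 0, 30], [0, 0, -15, 0, 0, -0.06, 30], [0, 0, 0, 0, 0, -0.06, 30], [0, 0, 0, 0, 0, -0.056, 30], [10, 8, 0, 0, 0, 0, 30]]]'

```text
time_s: 7.2
eef_pos: [0.4818, -0.339, 0.2131]
eef_rot: [0.0, 0.478, 0.878, -0.0]
wrist_force: [0.8, -0.6, -0.3]
opening: 0.527
grasp_force: 61.6
```

>>> jog_arm --series '[[[20, 17, 0, 0, 0, 0, 30], [32, 27, 0, 0, 0, 0, 30], [32, 27, 0, 0, 0, 0, 30], [32, 27, 0, 0, 0, 0, 30], [32, 27, 0, 0, 0, 0, 30], [32, 27, 0, 0, 0, 0, 30], [32, 27, 0, 0, 0, 0, 30], [32, 27, 0, 0, 0, 0, 30], [32, 27, 0, 0, 0, 0, 30], [32, 27, 0, 0, 0, 0, 30]]]'

```text
time_s: 8.2
eef_pos: [0.532, 0.064, 0.2126]
eef_rot: [-0.0, 0.478, 0.878, 0.0]
wrist_force: [1.1, -0.9, -0.7]
opening: 0.524
grasp_force: 61.6
```

>>> jog_arm --series '[[[28, 24, 0, 0, 0, 0, 30], [14, 14, 0, 0, 0, 0, 30], [5, 5, 0, 0, 0, 0, 30], [0, 0, 0, 0, 0, 0, 30], [0, 0, 0, 0, 0, 0, 30], [0, 0, 0, 0, 0, 0, 30], [0, 0, 0, 0, 0, 0, 30], [0, 0, 0, 0, 0, 0, 30], [0, 0, 0, 0, 0, 0, 30], [0, 0, 0, 0, 0, 0, 30]]]'

```text
time_s: 9.2
eef_pos: [0.5434, 0.124, 0.2125]
eef_rot: [0.0, 0.478, 0.878, -0.0]
wrist_force: [0.2, 0.2, -0.3]
opening: 0.526
grasp_force: 61.6
```

```bash
python3 - <<'E'
from h import *
o=ctrl.get_obs(); print({k:np.round(v,4) for k,v in o.items()})
p=o['eef_rot'];R0=R({'rotation':p}); d=np.array([.542,.121,o['eef_pos'][2]])-o['eef_pos']; print('tool delta mm',1000*R0.T@d,'yaw y',np.degrees(np.arctan2(R0[1,1],R0[0,1])))
c=shot('wrist'); cv2.imwrite('pics/w3.png',c['frame'])
E
```

```text
{'time_s': np.float64(9.2), 'q': array([ 1.1500e-02,  1.5910e-01,  1.6712e+00, -1.0000e-04,  1.3113e+00,
       -5.6310e-01]), 'dq': array([ 0.0047,  0.001 , -0.0021, -0.0024, -0.0012,  0.0008]), 'joint_efforts': array([-7.81000e-02, -4.33461e+01, -3.50416e+01, -4.40000e-03,
        1.40000e-03, -2.00000e-04]), 'eef_pos': array([0.5434, 0.124 , 0.2125]), 'eef_rot': array([ 0.    ,  0.4778,  0.8785, -0.    ]), 'wrist_force': array([ 0.2292,  0.2415, -0.279 ]), 'torque': array([-0.0423, -0.0152, -0.02  ]), 'grasp_force': np.float64(61.5887), 'opening': np.float64(0.5255)}
tool delta mm [-1.78056915e+00 -2.80213378e+00  2.05839229e-04] yaw y 32.91953397461261
```

View pics/w3.png

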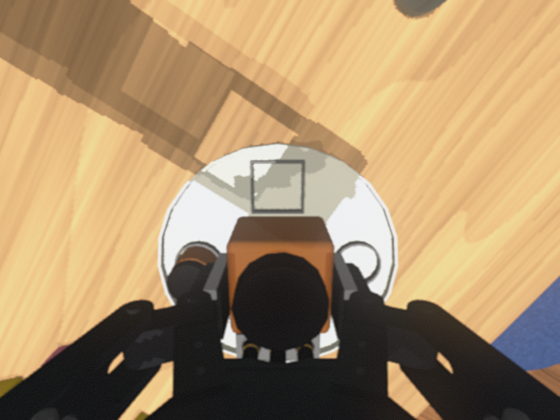

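The jar is held upright with its sides parallel to the pocket, which is visible at (278,187). I'll re-measure both from this view.

```bash
python3 - <<'E'
from h import *
c=dict(np.load('wrist.npz')); W=world(c); Z=W[...,2]
g=cv2.cvtColor(c['frame'],cv2.COLOR_BGR2GRAY); u0,v0=240,150
s=cv2.resize(g[v0:222,u0:316],None,fx=8,fy=8,interpolation=cv2.INTER_CUBIC)
m=(s<cv2.GaussianBlur(s,(0,0),40).astype(int)-18).astype(np.uint8)
m=cv2.morphologyEx(m,cv2.MORPH_OPEN,np.ones((5,5)))
ct,hi=cv2.findContours(m,cv2.RETR_CCOMP,2)
for q,h in zip(ct,hi[0]):
    if cv2.contourArea(q)>40000:
        uv=(q[:,0]+.5)/8-.5+[u0,v0]; r=cv2.minAreaRect(ray(c,uv,.03).astype(np.float32)); print('hole' if h[3]>=0 else 'outer',r)
f=c['frame'].max(-1)
win=np.zeros(Z.shape,bool); win[215:345,225:336]=1
b=win&(Z>.185)&(Z<.265)
zs=Z[b]; print(np.histogram(zs,10))
lt=np.percentile(Z[285:320,260:300],50); print('lid z',lt)
l=win&(abs(Z-lt)<.004); p=W[l][:,:2]
# circle fit to the back (visible) part of lid edge
print(cv2.minEnclosingCircle(p.astype(np.float32)),l.sum())
R0=R({'rotation':ctrl.get_obs()['eef_rot']}); t=(W-ctrl.get_obs()['eef_pos'])@R0
print('lid tool xy',t[l][:,:2].min(0),t[l][:,:2].max(0)); k=win&(abs(Z-(lt-.014))<.006); print('shoulder tool',t[k][:,:2].min(0),t[k][:,:2].max(0))
np.set_printoptions(precision=4)
E
```

```text
outer ((0.5409405827522278, 0.12276194989681244), (0.058915793895721436, 0.058674320578575134), 33.07111740112305)
hole ((0.5410757660865784, 0.12288346886634827), (0.05183443799614906, 0.05057936906814575), 32.91648483276367)
(array([ 251,  287,  333,  369,  412,  473, 3012,  842,  634, 6527]), array([0.20095898, 0.20617263, 0.21138628, 0.21659993, 0.22181358,
       0.22702723, 0.23224088, 0.23745453, 0.24266818, 0.24788182,
       0.25309547]))
lid z 0.25083859186940693
((0.5458047986030579, 0.12088954448699951), 0.023785235360264778) 6647
lid tool xy [-0.01701557 -0.02216955] [0.01961105 0.02275145]
shoulder tool [-0.02330439 -0.02382214] [0.02320076 0.02471187]
```

>>> jog_arm --series '[[[0, -2.5, 10, 0, 0, 0, 30], [0, 0, 25, 0, 0, 0, 30], [0, 0, 30, 0, 0, 0, 30], [0, 0, 30, 0, 0, 0, 30], [0, 0, 25, 0, 0, 0, 30], [0, 0, 20, 0, 0, 0, 30], [0, 0, 12, 0, 0, 0, 30], [0, 0, 10, 0, 0, 0, 30], [0, 0, 3, 0, 0, 0, 30], [0, 0, 0, 0, 0, 0, 30]]]'

```text
time_s: 10.25
eef_pos: [0.5414, 0.123, 0.0476]
eef_rot: [0.0, 0.478, 0.879, 0.0]
wrist_force: [-0.1, 0.3, 0.2]
opening: 0.528
grasp_force: 61.6
```

>>> jog_arm --series '[[[0, 0, 3, 0, 0, 0, 30], [0, 0, 2, 0, 0, 0, 30], [0, 0, 2, 0, 0, 0, 30], [0, 0, 2, 0, 0, 0, 30], [0, 0, 1, 0, 0, 0, 30], [0, 0, 1, 0, 0, 0, 30], [0, 0, 0, 0, 0, 0, 30], [0, 0, 0, 0, 0, 0, 30], [0, 0, 0, 0, 0, 0, 30], [0, 0, 0, 0, 0, 0, 30]]]'

```text
time_s: 11.25
eef_pos: [0.5413, 0.1229, 0.0366]
eef_rot: [0.0, 0.478, 0.879, 0.0]
wrist_force: [-0.2, 0.4, -1.0]
opening: 0.527
grasp_force: 61.6
```

>>> jog_arm --series '[[[0, 0, 1, 0, 0, 0, 30], [0, 0, 1, 0, 0, 0, 30], [0, 0, 1, 0, 0, 0, 30], [0, 0, 0.5, 0, 0, 0, 30], [0, 0, 0, 0, 0, 0, 30], [0, 0, 0, 0, 0, 0, 30], [0, 0, 0, 0, 0, 0, 30], [0, 0, 0, 0, 0, 0, 30], [0, 0, 0, 0, 0, 0, 30], [0, 0, 0, 0, 0, 0, 30]]]'

```text
time_s: 12.25
eef_pos: [0.542, 0.1233, 0.0341]
eef_rot: [0.001, 0.478, 0.879, 0.001]
wrist_force: [-1.7, 1.3, 5.8]
opening: 0.527
grasp_force: 62.6
```

Contact with the pocket floor at the expected height, so I'll release, wait, then retreat.

>>> jog_arm --series '[[[0, 0, 0, 0, 0, 0, 46], [0, 0, 0, 0, 0, 0, 50], [0, 0, 0, 0, 0, 0, 56], [0, 0, 0, 0, 0, 0, 62], [0, 0, 0, 0, 0, 0, 68], [0, 0, 0, 0, 0, 0, 72], [0, 0, 0, 0, 0, 0, 72], [0, 0, 0, 0, 0, 0, 72], [0, 0, 0, 0, 0, 0, 72], [0, 0, -5, 0, 0, 0, 72]]]'

```text
time_s: 13.25
eef_pos: [0.5406, 0.1229, 0.0375]
eef_rot: [-0.001, 0.478, 0.879, -0.0]
wrist_force: [-0.1, -0.6, -0.8]
opening: 0.841
grasp_force: 0.0
```

>>> jog_arm --series '[[[0, 0, -10, 0, 0, 0, 72], [0, 0, -20, 0, 0, 0, 72], [0, 0, -30, 0, 0, 0, 72], [0, 0, -40, 0, 0, 0, 72], [0, 0, -40, 0, 0, 0, 72], [0, 0, -40, 0, 0, 0, 72], [0, 0, -20, 0, 0, 0, 72], [0, 0, 0, 0, 0, 0, 72], [0, 0, 0, 0, 0, 0, 72], [0, 0, 0, 0, 0, 0, 72]]]'

```text
time_s: 14.25
eef_pos: [0.5402, 0.1229, 0.2365]
eef_rot: [-0.001, 0.478, 0.879, -0.001]
wrist_force: [-0.5, -1.0, 0.2]
opening: 0.845
grasp_force: 0.0
```

```bash
python3 - <<'E'
from h import *
o=ctrl.get_obs(); p=o['eef_pos']; R0=R({'rotation':o['eef_rot']}); print(p)
c=shot('wrist'); cv2.imwrite('pics/w4.png',c['frame'])
W=world(c);Z=W[...,2]
d=np.hypot(W[...,0]-.541,W[...,1]-.1228)<.045
l=d&(abs(Z-.072)<.006); print('lid',np.median(Z[l]),l.sum(),cv2.minEnclosingCircle(W[l][:,:2].astype(np.float32)))
b=d&(Z>.045)&(Z<.08); print(cv2.minAreaRect(W[b][:,:2].astype(np.float32)))
k=(Z>.132)&(Z<.145)&(abs(W[...,0]-.59)<.03)&(abs(W[...,1]-.045)<.03); print('knob',cv2.minEnclosingCircle(W[k][:,:2].astype(np.float32)),k.sum())
for a in([.5917,.0440],[.590,.045]): print('tool delta',1000*R0.T@(np.array([*a,.107])-p))
E
```

```text
[0.54019167 0.12293562 0.23645964]
lid 0.07235019481798227 1115 ((0.5419493913650513, 0.12287883460521698), 0.01941593922674656)
((0.5416379570960999, 0.1234268993139267), (0.04543983191251755, 0.045416928827762604), 32.080081939697266)
knob ((0.5913078188896179, 0.04462353140115738), 0.017858395352959633) 1057
tool delta [-94.44292298   0.59574439 129.3209827 ]
tool delta [-92.67921616  -0.28704496 129.32558955]
```

View pics/w4.png

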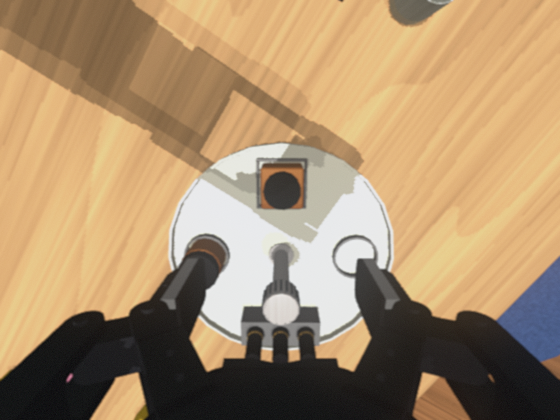

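The jar sits square in its pocket with the lid at z = 0.072, so it is fully down. The knob is at (281,305), and I'll go over it next.

>>> jog_arm --series '[[[-15, 0, 0, 0, 0, 0, 72], [-30, 0, 0, 0, 0, 0, 72], [-30, 0, 0, 0, 0, 0, 72], [-19, 0, 5, 0, 0, 0, 72], [0, 0, 25, 0, 0, 0, 72], [0, 0, 35, 0, 0, 0, 72], [0, 0, 35, 0, 0, 0, 72], [0, 0, 20, 0, 0, 0, 72], [0, 0, 9, 0, 0, 0, 72], [0, 0, 0, 0, 0, 0, 72]]]'

```text
time_s: 15.3
eef_pos: [0.5913, 0.0438, 0.107]
eef_rot: [-0.002, 0.478, 0.879, -0.001]
wrist_force: [0.5, -0.4, 0.4]
opening: 0.843
grasp_force: 0.0
```

>>> jog_arm --series '[[[0, 0, 0, 0, 0, 0, 60], [0, 0, 0, 0, 0, 0, 50], [0, 0, 0, 0, 0, 0, 44], [0, 0, 0, 0, 0, 0, 40], [0, 0, 0, 0, 0, 0, 37], [0, 0, 0, 0, 0, 0, 34], [0, 0, 0, 0, 0, 0, 30], [0, 0, 0, 0, 0, 0, 20], [0, 0, 0, 0, 0, 0, 20], [0, 0, 0, 0, 0, 0, 20]]]'

```text
time_s: 16.3
eef_pos: [0.592, 0.0437, 0.1096]
eef_rot: [-0.0, 0.477, 0.879, -0.0]
wrist_force: [-5.1, -1.4, 5.2]
opening: 0.382
grasp_force: 59.1
```

>>> jog_arm --series '[[[0, 0, 0, 0, 0, 0.03, 20], [0, 0, 0, 0, 0, 0.06, 20], [0, 0, 0, 0, 0, 0.09, 20], [0, 0, 0, 0, 0, 0.09, 20], [0, 0, 0, 0, 0, 0.09, 20], [0, 0, 0, 0, 0, 0.09, 20], [0, 0, 0, 0, 0, 0.09, 20], [0, 0, 0, 0, 0, 0.09, 20], [0, 0, 0, 0, 0, 0.09, 20], [0, 0, 0, 0, 0, 0.09, 20]]]'

```text
time_s: 17.3
eef_pos: [0.5908, 0.0435, 0.1096]
eef_rot: [-0.001, 0.786, 0.618, -0.002]
wrist_force: [-10.9, -3.1, 10.6]
opening: 0.382
grasp_force: 59.9
```

>>> jog_arm --series '[[[0, 0, 0, 0, 0, 0.09, 20], [0, 0, 0, 0, 0, 0.09, 20], [0, 0, 0, 0, 0, 0.09, 20], [0, 0, 0, 0, 0, 0.09, 20], [0, 0, 0, 0, 0, 0.09, 20], [0, 0, 0, 0, 0, 0.09, 20], [0, 0, 0, 0, 0, 0.09, 20], [0, 0, 0, 0, 0, 0.09, 20], [0, 0, 0, 0, 0, 0.09, 20], [0, 0, 0, 0, 0, 0.09, 20]]]'

```text
time_s: 18.3
eef_pos: [0.5896, 0.0444, 0.1095]
eef_rot: [-0.001, 0.977, 0.215, -0.003]
wrist_force: [-13.7, -0.1, 15.0]
opening: 0.385
grasp_force: 60.2
```

>>> jog_arm --series '[[[0, 0, 0, 0, 0, 0.09, 20], [0, 0, 0, 0, 0, 0.09, 20], [0, 0, 0, 0, 0, 0.09, 20], [0, 0, 0, 0, 0, 0.07, 20], [0, 0, 0, 0, 0, 0.05, 20], [0, 0, 0, 0, 0, 0.03, 20], [0, 0, 0, 0, 0, 0.015, 20], [0, 0, 0, 0, 0, 0, 20], [0, 0, 0, 0, 0, 0, 20], [0, 0, 0, 0, 0, 0, 20]]]'

```text
time_s: 19.3
eef_pos: [0.5895, 0.0451, 0.1095]
eef_rot: [-0.001, 1.0, 0.001, -0.003]
wrist_force: [-15.4, 2.1, 13.5]
opening: 0.381
grasp_force: 60.2
```

```bash
python3 - <<'E'
from h import *
o=ctrl.get_obs(); print({k:np.round(v,4) for k,v in o.items()})
R0=R({'rotation':o['eef_rot']}); print('yaw y',np.degrees(np.arctan2(R0[1,1],R0[0,1])))
c=shot('scene'); cv2.imwrite('pics/s5.png',c['frame'])
W=world(c);Z=W[...,2]; f=c['frame'].max(-1)
l=(Z>.068)&(Z<.078)&(f<70)&(np.hypot(W[...,0]-.683,W[...,1]-.044)<.045); print('lid',np.median(Z[l]),cv2.minEnclosingCircle(W[l][:,:2].astype(np.float32)),l.sum())
E
```

```text
{'time_s': np.float64(19.3), 'q': array([-1.2450e-01,  3.5420e-01,  1.6554e+00,  6.0000e-04,  1.1387e+00,
        1.4446e+00]), 'dq': array([ 0.0004,  0.0014,  0.0004,  0.0009, -0.001 ,  0.0007]), 'joint_efforts': array([-1.99480e+00, -4.35432e+01, -3.39690e+01, -1.72300e-01,
       -4.42960e+00, -2.12000e-02]), 'eef_pos': array([0.5895, 0.0451, 0.1095]), 'eef_rot': array([-7.0e-04,  1.0e+00,  7.0e-04, -3.3e-03]), 'wrist_force': array([-15.4406,   2.1406,  13.5172]), 'torque': array([ 0.3745,  2.2037, -0.0333]), 'grasp_force': np.float64(60.1903), 'opening': np.float64(0.3808)}
yaw y -89.9167322684395
lid 0.07265301410026848 ((0.6826204061508179, 0.04348161444067955), 0.02096654660999775) 184
```

View pics/s5.png

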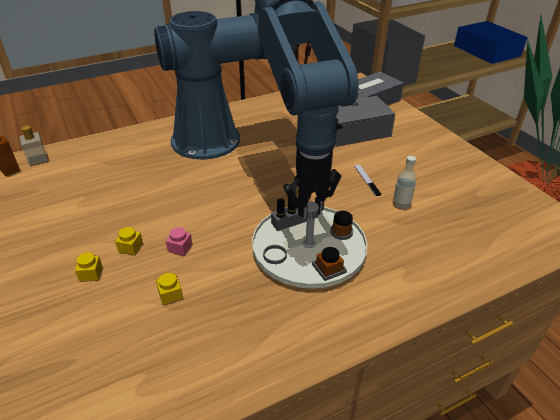

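The square jar is at the front (330,262), upright in its pocket. It is about 1 mm off the line, and the knob is gripped with 60 N. The round jar stands at (342,223).

```bash
python3 -c "
from bench import ctrl
print(ctrl.hand_in())"
```

```text
the job is handed in; nothing more can be done
None
```

I handed the job in at 19.3 s with the square jar fully down in its pocket and straight at the front (about 1 mm off the line), the carousel still, and the knob gripped at 60 N; the hand-in gave no verdict, and one lipstick was hidden behind the arm in my last picture.

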